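# Index the stamping stand and lock it at the red station

### The job

Set the stamping stand to its red-marked station and lock it: push the black peg round with a fingertip until the slot next to the red mark faces the brass locking bar, then push the bar's upright thumb piece so that the bar slides fully home into that slot. Only push; do not lift the bar or pull it out of its guide, and leave the tools around the stand as they are.

Things in the scene. Friction and masses are not known exactly. Their poses are not given: they have to be found in the camera images.
- index_stand: Dark cast-iron foot of the stand, bolted down: round, 152 mm across, 14 mm high, ears to 91 mm from its axis; a straight arm (46 mm wide, 16 mm high, to 208 mm from the axis) carries the bar's steel guide (78 to 152 mm from the axis, 36 mm wide, up to 33 mm above the bench). Origin on the plate's axis at bench height, z up, -x along the arm: from the plate's axis to the bar.
- index_plate (a joint): Turn of the slotted steel plate about its upright axis, rad: 0 (or 2 pi) = red-marked slot faces the bar, growing counter-clockwise from above. Turns without end, stays where left; takes about 2 N at the peg. Plate 140 mm across, top 27 mm above the bench; copper blank and brass nut at its centre, up to 40 mm above the bench, within 33 mm of the axis.
- red_slot (a point): Point in the red-marked slot where the bar's nose stands when home: 56 mm from the axis (slot bottom 54, plate rim 70), 20.5 mm above the bench; turns with the plate. The plate's rim has eight equal slots 45 degrees apart, 12 mm wide, 16 mm deep; one has a 12 mm red disc at its inner end, the others a tiny dark dimple.
- turn_peg (a point): Black upright peg for turning the plate: 11.6 mm thick, 52 mm from the axis, from 27 to 60 mm above the bench. This point is on its centre line, 47 mm above the bench. Seen from above it stands 157.5 degrees counter-clockwise of the red-marked slot, and turns with it.
- lock_bar: Brass locking bar, 9 mm wide and high, lying 16 mm above the bench, loose in its guide, 0.1 to 0.23 kg; slides straight to the plate's axis. Starts drawn back, nose 76 to 94 mm from the axis. Its wedge nose enters a slot that is within about 5 mm of facing it and turns the plate the rest of the way. Origin at the underside of the nose, x axis from thumb piece to nose.
- bar_nose (a point): Front end of the locking bar, half-way up it, 20.5 mm above the bench; the nose is a wedge 8 mm long, 3 mm wide at the tip.
- bar_lug (a point): Middle of the back face (away from the plate) of the bar's upright brass thumb piece: 30 mm wide, 12 mm thick, 16 to 56 mm above the bench. This point is 44 mm above the bench and 108 mm behind the nose. The bar is home when the thumb piece's front face meets the ends of the guide rails; this point is then 164 mm from the plate's axis.
- flux_jar: Bystander, to be left alone: white screw-top flux jar with a blue label, 38 mm across, 61 mm tall, standing. Origin at the centre of its underside.
- findings_dish: Bystander, to be left alone: small round metal dish, 68 mm across, 19 mm tall. Origin at the centre of its underside.
- punch_6: Bystander, to be left alone: loose steel disc punch, 23 mm across, 56 mm tall, standing on end. Origin at the centre of its underside.
- spanner_1: Bystander, to be left alone: small steel spanner lying flat, 118 mm long, 6 mm thick. Origin at the centre of its underside.
- stamp_1: Bystander, to be left alone: steel letter stamp with a blue end lying flat, 66 mm long, 8 mm thick. Origin at the centre of its underside.
- chasing_hammer: Bystander, to be left alone: small hammer with a brass head and pale handle lying flat, 214 mm long, 27 mm tall. Origin at the centre of its underside.

How it is judged (in metres and radians):
On the way, in this order (a step that is already met when the one before it is completed fails the run):
1. the red-marked slot faces the locking bar (within 6 mm) (x of red_slot in the frame of index_stand below -0.04 m and y of red_slot in the frame of index_stand between -0.006 and 0.006 m), for 0.1 s.
2. the locking bar is home in the red-marked slot (horizontal distance between bar_nose and red_slot below 0.004 m), for 0.2 s.
At the end, for the whole second after the job is handed in: The bar's nose stands within 4 mm of its home point in the red-marked slot, that slot faces the bar (within 4 mm sideways), and bar and plate are at rest (horizontal distance between bar_nose and red_slot below 0.004 m and x of red_slot in the frame of index_stand below -0.04 m and y of red_slot in the frame of index_stand between -0.004 and 0.004 m and height (world z) of bar_nose below 0.027 m and linear speed of lock_bar below 0.01 m/s and velocity of joint index_plate between -0.05 and 0.05 rad/s); the robot touches nothing.
It fails at once if the locking bar was lifted or pulled out of its guide (height (world z) of bar_lug above 0.054 m or x of bar_nose in the frame of index_stand below -0.125 m).
It fails at once if a tool or jar around the stand was moved more than 25 mm or tipped over (distance of any of flux_jar, findings_dish, punch_6, spanner_1, stamp_1, chasing_hammer from where it was at the start of the episode above 0.025 m or angle between any of flux_jar, punch_6's own z axis and vertical above 0.6 rad).
It also fails if it takes over 72 s, if anything falls off the work surface, if the arm or the gripper's body presses on something with over 40 N, if the wrist force passes 120 N, or if a joint passes its speed limit or range.

### The arm

A 6-joint arm with a two-finger parallel gripper is mounted at the origin on the work surface; the furniture and walls round the work are solid. World frame = base frame: x ahead of the robot, y to its left, z up, the work surface at z = 0. Lengths are in m, angles in degrees, forces in N, time in s.
With the tool pointing down it reaches from about 0.4 to 0.825 m from the base axis. Payload 7 kg.
Tool frame: the origin (TCP) lies between the finger pads; the fingertips stand ctrl.nose_length ahead of it and the grasp point (between the pads) lies 2 mm behind it (ctrl.nose_length is the distance from the TCP to the fingertips, in m); z points along the fingers, y is the line along which they close (so a half turn about z gives the same grasp; the last joint's range is limited). The gripper opens to 88 mm and grips with 3 to 60 N. Pads are 19 mm wide; open, the fingers measure 130 mm over their backs; the gripper's body (78 mm by 193 mm) begins 47 mm behind the grasp point.
Start: joints at [16.507, 20.546, 0.682, 0, -70.136, -16.507], TCP at [0.675, -0, 0.244] pointing down, gripper open.
Joint ranges: [-176.03, 176.03], [-82.01, 121.73], [-58.28, 71.71], [-173.87, 95.51], [-174.79, -0.11], [-173.66, 173.66]. Speed limits (degrees/s): [136.94, 136.94, 172.46, 180, 180, 180].

### API

Orientations are given as [roll, pitch, yaw] about the fixed x, y, z axes, in that order (R = Rz(yaw) Ry(pitch) Rx(roll)).
In Python, from plant import ctrl gives the robot as it stands.
- The arm moves only by the tool apply_moves, never from a script. Its argument "commands" is a list of rows, each a list of 3 entries, a list of its own where there are three numbers: the shift along the world's x, y, z in cm, then the turn about the world's z in rad, then the closure, from 0 (fully open) to 1 (shut). In form: [[[x, y, z], turn, jaw], ...]. A call has 1 to 20 rows; each row is the pose to reach, as a shift and turn from the pose commanded when the call began; what a row does not reach only later rows make up. A row lasts 1/12 s, in which the tool goes at most 41.7 mm and 7.16 degrees, less where a joint would pass 70% of its speed; a pose out of reach is approached as far as the arm can. A call with a gripper value outside its range is refused whole. The fingers move at their own pace and stop on an object; the grip force is fixed at half the most. Time passes only in rows, so rows that repeat a pose let the fingers close. It gives the time, the measured TCP pose, the force, the opening and the grip force at its end, in the units of the state.
- ctrl.get_obs(): the state, without advancing time (a new reading comes with each control period).
- ctrl.snapshot(name): name is "scene" or "side" or "wrist"; returns a dict with "img" (384x512x3 uint8, red, green, blue), "fx", "fy", "cx", "cy" (pixels), "T" (4x4, takes a point from camera to world coordinates). Camera axes: x right, y up, looking along -z (the intrinsics and any distortion apply to the point x, -y, -z); pixel columns grow to the right and rows downward; lengths in m; the calibration is good to about 2 mm. The wrist camera is an equidistant fisheye: a pixel r from the principal point sees the ray r / f radians off the axis. A picture is of the moment at which its call begins. There is no depth.
- ctrl.close_job(): hands the job in; it is judged then, once.
Trained networks look in a picture, given as the dict that the camera call returned (one of the last four; its "shot" number tells which), for a name from the list of things; names that differ only in an ending like _2 or _b are one class to them, and where a whole thing is asked for, a point or a joint stands for the part that bears it (a point fixed in the world has none). Each returns a list of dicts, best first, with "score" (0 to 1); they miss things now and then, are a little off and sometimes report something else, mostly with a low value. They report only what shows in the picture. A call takes as long as a camera call.
- ctrl.search_frame(picture, target): "at" ([column, row] in pixels, amid what is visible of it).
- ctrl.spot_point(picture, target): "at" ([column, row] in pixels: a listed point, or the origin of a listed thing).
The state is a dict: "clock": time; "joint_pos": joint angles; "qvel": joint speeds; "tau": joint torques, N m; "tool_pos": TCP position; "orientation": TCP orientation; "force": force on the tool from outside, world axes, zero at the start; "moment": the same for the moment, N m; "opening": finger opening in m; "gripper_force": force on a finger pad.
Only numpy, scipy, OpenCV 4.12 (cv2) and the standard library are available. Lean on these libraries where they do the work, as an engineer would, in place of code of your own. Each camera call takes 0.05 s, during which the arm holds its last target. There are 200 camera calls.

## Working session

There is one attempt and no reset: what is moved stays moved. The work goes in short steps, Python scripts to look and compute and a tool call to move; the robot and the scene stay as the last step left them, time stands still between calls to the robot, and variables do not carry over. Pictures are saved under pics/ and viewed, at most 10 in all, crops included, and the job is handed in when it is done.

Besides the shell and the picture viewer there is one more tool, called after ">>>" as name([rows], argument=value, ...), one row to a line, values as JSON. apply_moves: Moves the arm, as the interface text tells. Its arguments: {"type":"object","properties":{"commands":{"type":"array"}},"required":["commands"]}

```bash
mkdir -p pics; ls; cat > h.py <<'E'
import numpy as np, cv2
from plant import ctrl
def ray(p,uv,fish=False):
    x=(uv[0]-p["cx"])/p["fx"]; y=(uv[1]-p["cy"])/p["fy"]
    if fish:
        r=np.hypot(x,y); s=np.sin(r)/r if r>1e-9 else 1
        d=np.array([x*s,-y*s,-np.cos(r)])
    else: d=np.array([x,-y,-1.])
    T=np.array(p["T"]); return T[:3,3],T[:3,:3]@d
def at_z(p,uv,z,fish=False):
    o,d=ray(p,uv,fish); return o+d*(z-o[2])/d[2]
def save(p,n,up=None):
    im=cv2.cvtColor(p["img"],cv2.COLOR_RGB2BGR)
    if up: im=cv2.resize(im,None,fx=up,fy=up,interpolation=cv2.INTER_CUBIC)
    cv2.imwrite("pics/"+n,im)
E
python3 - <<'E'
from h import *
print(ctrl.nose_length, ctrl.get_obs())
Z={"index_stand":0,"red_slot":.0205,"turn_peg":.047,"bar_nose":.0205,"bar_lug":.044,"flux_jar":0,"findings_dish":0,"punch_6":0,"spanner_1":0,"stamp_1":0,"chasing_hammer":0}
for c in ["scene","side","wrist"]:
    p=ctrl.snapshot(c); save(p,c+"0.png",1.5)
    print(c,{k:v for k,v in p.items() if k not in("img","T")},np.round(p["T"],3).tolist())
    for n,z in Z.items():
        r=ctrl.spot_point(p,n)[:2]
        for q in r: print(n,np.round(q["at"],1),round(q["score"],2),np.round(at_z(p,q["at"],z,c=="wrist"),4))
E
```

```text
pics
0.017 {'clock': 0.0, 'joint_pos': array([ 1.65044180e+01,  2.05907199e+01,  6.34754435e-01, -1.95704248e-02,
       -7.01364499e+01, -1.65078186e+01]), 'qvel': array([-0.07777058, -0.04282071,  0.02734362, -0.002115  , -0.08803025,
        0.06554862]), 'tau': array([-8.00930356e-04, -5.82726967e+01,  2.93058443e+01,  6.99745238e+00,
        6.93249181e-03, -2.06530804e-04]), 'tool_pos': array([ 6.74543736e-01, -5.56566971e-05,  2.42639922e-01]), 'orientation': array([ 1.79906166e+02, -8.62267627e-03, -9.00100581e+01]), 'force': array([-0.31739188, -0.2867372 , -0.47068113]), 'moment': array([0.04263085, 0.0016565 , 0.06970441]), 'gripper_force': 0.0, 'opening': 0.08762807191968564}
scene {'fx': 352.5999014204081, 'fy': 352.5999014204081, 'cx': 254.95856628901416, 'cy': 188.98391313652542, 'shot': 1} [[-0.801, 0.247, -0.545, -0.136], [-0.598, -0.359, 0.717, 0.801], [-0.019, 0.9, 0.435, 0.5], [0.0, 0.0, 0.0, 1.0]]
index_stand [222.8 209.2] 0.78 [0.4874 0.1396 0.    ]
red_slot [214.8 198.6] 0.71 [0.5246 0.1315 0.0205]
turn_peg [229.2 202.9] 0.64 [0.438  0.1649 0.047 ]
bar_nose [24
[... 1333 characters left out ...]
[273.2 277.7] 0.55 [ 0.407  -0.1563  0.    ]
stamp_1 [217.  144.8] 0.54 [0.3363 0.3919 0.    ]
chasing_hammer [303.5 302.9] 0.89 [ 0.4573 -0.2312  0.    ]
wrist {'fx': 297.3186396354542, 'fy': 297.3186396354542, 'cx': 255.86828253935846, 'cy': 182.44313607450863, 'shot': 3} [[-1.0, -0.0, 0.0, 0.676], [0.0, -0.953, -0.303, -0.083], [0.0, -0.303, 0.953, 0.384], [0.0, 0.0, 0.0, 1.0]]
red_slot [357.3 244.8] 0.94 [0.5274 0.1282 0.0205]
turn_peg [389.9 205.1] 0.62 [0.4992 0.0555 0.047 ]
bar_nose [389.3 201.2] 0.6 [0.4874 0.0604 0.0205]
bar_lug [397.  128.7] 0.59 [ 0.5007 -0.0446  0.044 ]
findings_dish [398.9 129.7] 0.33 [ 0.4749 -0.0385  0.    ]
stamp_1 [444.2  53. ] 0.71 [ 0.4017 -0.1583  0.    ]
```

View pics/wrist0.png

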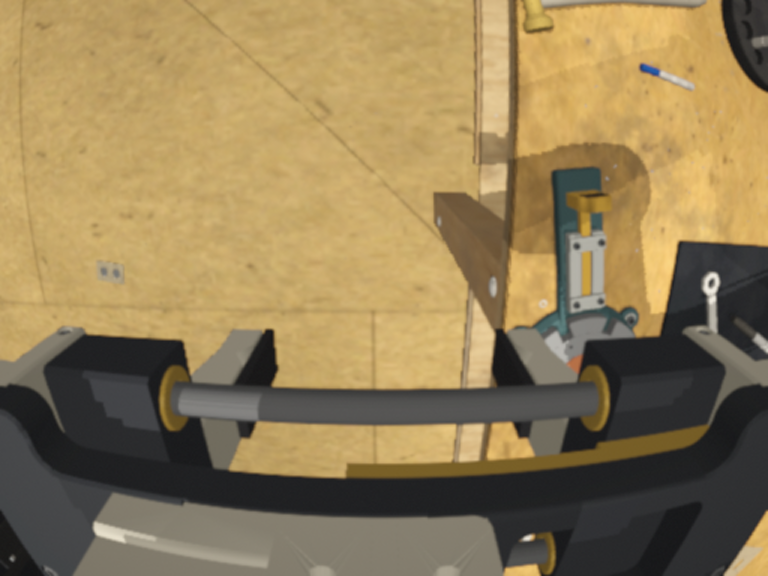

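View pics/side0.png

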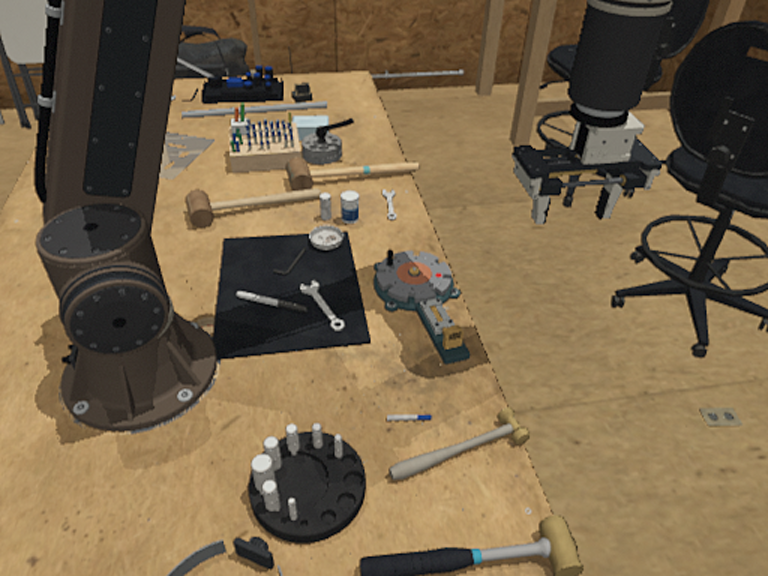

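The wrist view shows the stand on the right: thumb piece near (590,205) and guide near (587,270) in the saved picture. The side view shows the plate with its red mark at (437,275) and the peg at (390,258). I'll move the wrist camera over the stand and shut the fingers on the way.

>>> apply_moves([
  [[-19,20,3],0,1],
  [[-19,20,3],0,1],
  [[-19,20,3],0,1],
  [[-19,20,3],0,1],
  [[-19,20,3],0,1],
  [[-19,20,3],0,1],
  [[-19,20,3],0,1],
  [[-19,20,3],0,1],
  [[-19,20,3],0,1],
  [[-19,20,3],0,1],
])

```text
clock: 2.63
tool_pos: [0.4851, 0.2001, 0.2737]
orientation: [-180.0, 0.0, -90.0]
force: [0.3, -0.1, -0.8]
opening: 0.0265
gripper_force: 0.0
```

```bash
python3 - <<'E'
from h import *
Z={"index_stand":0,"red_slot":.0205,"turn_peg":.047,"bar_nose":.0205,"bar_lug":.044}
for c in ["wrist","scene","side"]:
    p=ctrl.snapshot(c)
    if c=="wrist": save(p,"wrist1.png",1.5); print(np.round(p["T"],3).tolist())
    for n,z in Z.items():
        for q in ctrl.spot_point(p,n)[:2]: print(c,n,np.round(q["at"],1),round(q["score"],2),np.round(at_z(p,q["at"],z,c=="wrist"),4))
E
```

```text
[[-1.0, 0.001, 0.0, 0.486], [-0.001, -0.953, -0.303, 0.117], [-0.0, -0.303, 0.953, 0.415], [0.0, 0.0, 0.0, 1.0]]
wrist index_stand [266.3 110.9] 0.87 [0.4713 0.1449 0.    ]
wrist red_slot [223.8  98.8] 0.87 [0.5279 0.1271 0.0205]
wrist turn_peg [298.1 139.3] 0.94 [0.4327 0.177  0.047 ]
wrist bar_nose [253.7  50.5] 0.65 [0.4887 0.0631 0.0205]
wrist bar_lug [257.7  50.7] 0.58 [0.4836 0.0666 0.044 ]
scene index_stand [226.8 212.4] 0.75 [0.4653 0.1472 0.    ]
scene red_slot [213.9 196.3] 0.66 [0.5372 0.1218 0.0205]
scene turn_peg [229.7 204.1] 0.76 [0.4324 0.1695 0.047 ]
scene bar_nose [239.9 196.4] 0.6 [0.4721 0.0777 0.0205]
scene bar_nose [200.5 272.9] 0.51 [0.3171 0.4014 0.0205]
scene bar_lug [254.2 173.2] 0.68 [ 0.5092 -0.0441  0.044 ]
scene bar_lug [227.5 252.6] 0.22 [0.2953 0.3379 0.044 ]
side index_stand [272.5 186.5] 0.57 [0.4716 0.1582 0.    ]
side red_slot [297.9 184.3] 0.88 [0.5383 0.1331 0.0205]
side red_slot [260.1 170. ] 0.71 [0.4451 0.2134 0.0205]
side turn_peg [259.8 169.9] 0.93 [0.4373 0.1803 0.047 ]
side bar_nose [286.9 202.2] 0.7 [0.4901 0.0648 0.0205]
side bar_lug [304.2 222. ] 0.79 [ 0.5075 -0.0369  0.044 ]
```

View pics/wrist1.png

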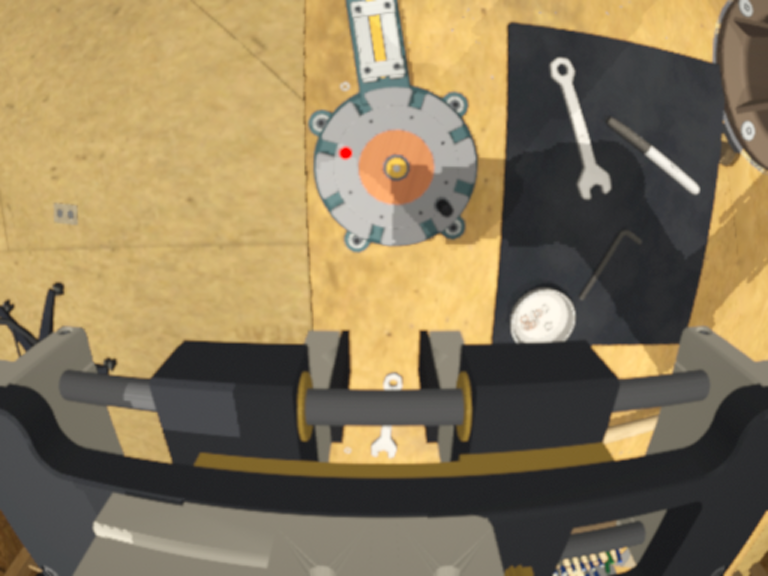

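The wrist view shows the plate centred at (396,166), the red disc at (346,153), the peg at (444,207) and the guide near the top at (372,40). I'll convert these to positions.

```bash
cat > m.py <<'E'
from h import *
p=ctrl.snapshot("wrist")
f=lambda u,z:at_z(p,np.array(u)/1.5,z,True)[:2]
hsv=cv2.cvtColor(p["img"],cv2.COLOR_RGB2HSV)
m=((hsv[...,0]<5)|(hsv[...,0]>175))&(hsv[...,1]>220)&(hsv[...,2]>200)
v,u=np.nonzero(m[:200]); print("red px",len(u),u.mean(),v.mean())
red=f((u.mean()*1.5,v.mean()*1.5),.027)
nut=f((396,167),.038)
rim=np.mean([f((315,165),.027),f((477,165),.027)],0),np.mean([f((396,85),.027),f((396,246),.027)],0)
print("red",red,"nut",nut,"rim",rim)
b=[f(q,.033) for q in [(351,5),(367,72),(405,71)]]
s1,s2=b[1],b[2]
print("rail screws near",s1,s2,(s1+s2)/2)
bar=f((374,20),.025),f((379,58),.025); print("bar gap",bar)
pegtop=f((441,203),.06); pegbase=f((449,211),.027); print("peg",pegtop,pegbase)
a=lambda d:np.degrees(np.arctan2(d[1],d[0]))
c=np.array([rim[0][0],rim[1][1]])
for c in (c,nut): print("c",c,"red",a(red-c),np.linalg.norm(red-c),"peg",a(pegtop-c),np.linalg.norm(pegtop-c),"bar",a((s1+s2)/2-c),a(bar[0]-c),a(bar[0]-bar[1]))
E
python3 m.py
```

```text
red px 30 229.83333333333334 101.6
red [0.51914684 0.13065891] nut [0.47531347 0.14286707] rim (array([0.47467964, 0.14082719]), array([0.47489842, 0.1431497 ]))
rail screws near [0.49958115 0.0614744 ] [0.46782685 0.06054935] [0.483704   0.06101187]
bar gap (array([0.49393643, 0.01295889]), array([0.48963757, 0.04783324]))
peg [0.43952258 0.1700355 ] [0.42788737 0.18202633]
c [0.47467964 0.1431497 ] red -15.68999644598957 0.04618821882942215 peg 142.59362439887323 0.044259066040841566 bar -83.73014753869049 -81.58626762680146 -82.9727562503102
c [0.47531347 0.14286707] red -15.563199212674476 0.045501690206429496 peg 142.798297420604 0.04493451871086419 bar -84.14736005850563 -81.84195313540602 -82.9727562503102
```

>>> apply_moves([
  [[-8.8,-3.8,0],0.33,1],
  [[-8.8,-3.8,0],0.33,1],
  [[-8.8,-3.8,-2],0.33,1],
  [[-8.8,-3.8,-5],0.33,1],
  [[-8.8,-3.8,-8],0.33,1],
  [[-8.8,-3.8,-11],0.33,1],
  [[-8.8,-3.8,-14],0.33,1],
  [[-8.8,-3.8,-17],0.33,1],
  [[-8.8,-3.8,-17],0.33,1],
  [[-8.8,-3.8,-17],0.33,1],
])

```text
clock: 4.42
tool_pos: [0.3965, 0.1614, 0.1031]
orientation: [179.8, -0.1, -71.1]
force: [1.0, -0.1, 0.3]
opening: 0.0003
gripper_force: 0.0
```

```bash
python3 - <<'E'
from h import *
p=ctrl.snapshot("wrist"); save(p,"wrist2.png",1.5)
for n,z in {"red_slot":.0205,"turn_peg":.047}.items():
    for q in ctrl.spot_point(p,n)[:2]: print(n,np.round(q["at"],1),round(q["score"],2),np.round(at_z(p,q["at"],z,True),4))
E
```

```text
red_slot [117.7 106.7] 0.98 [0.5258 0.1255 0.0205]
red_slot [200.  212.2] 0.66 [0.436  0.1892 0.0205]
turn_peg [196.2 211.4] 0.91 [0.4374 0.177  0.047 ]
```

View pics/wrist2.png

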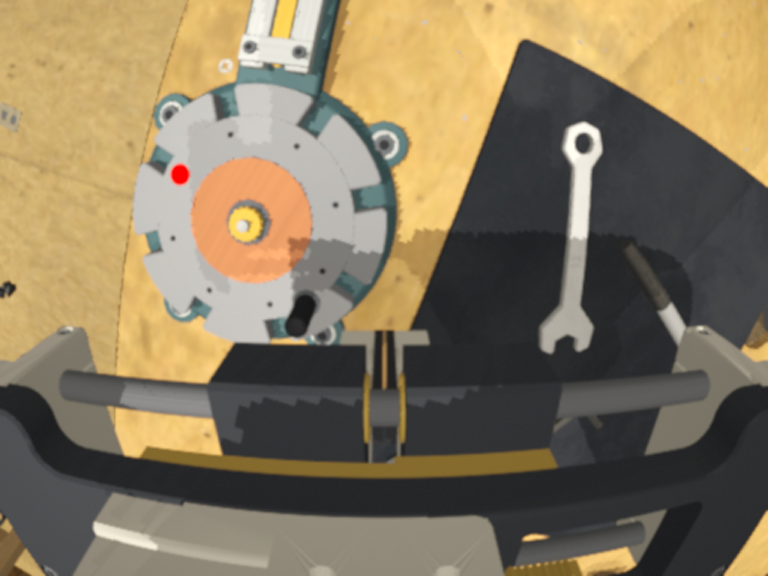

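The red disc is at (180,174), the peg at (302,312), and the shut fingers sit just right of the peg, clear of it. I'll go down and push the peg part way round.

>>> apply_moves([
  [[0,0,-2.2],0,1],
  [[0,0,-4.3],0,1],
  [[0,0,-4.3],0,1],
  [[0.7,0.3,-4.3],0,1],
  [[1.3,0.6,-4.3],0,1],
  [[1.8,1.1,-4.3],0,1],
  [[2.3,1.5,-4.3],0,1],
  [[2.9,1.85,-4.3],0,1],
  [[3.5,2.1,-4.3],0,1],
  [[3.9,2.25,-4.3],0,1],
  [[4.4,2.35,-4.3],0,1],
  [[4.8,2.4,-4.3],0,1],
  [[5.2,2.4,-4.3],0,1],
  [[5.2,2.4,-4.3],0,1],
])

```text
clock: 5.73
tool_pos: [0.4501, 0.1862, 0.0607]
orientation: [-180.0, -0.0, -71.1]
force: [-0.3, -0.3, -0.7]
opening: 0.0005
gripper_force: 0.0
```

```bash
cat > n.py <<'E'
from h import *
import sys
p=ctrl.snapshot("wrist"); save(p,sys.argv[1],1.5)
for n,z in {"index_stand":0,"red_slot":.0205,"turn_peg":.047,"bar_nose":.0205,"bar_lug":.044}.items():
    for q in ctrl.spot_point(p,n)[:2]: print(n,np.round(q["at"],1),round(q["score"],2),np.round(at_z(p,q["at"],z,True),4))
q=ctrl.snapshot("side")
for n,z in {"red_slot":.0205,"turn_peg":.047,"bar_nose":.0205,"bar_lug":.044}.items():
    for r in ctrl.spot_point(q,n)[:1]: print("side",n,np.round(r["at"],1),round(r["score"],2),np.round(at_z(q,r["at"],z),4))
E
python3 n.py wrist3.png
```

```text
index_stand [243.4 143.8] 0.58 [0.4738 0.1447 0.    ]
red_slot [224.9  58.1] 0.97 [0.5015 0.0944 0.0205]
turn_peg [221.3 239.1] 0.71 [0.4694 0.194  0.047 ]
bar_nose [263.8  22.5] 0.56 [0.4867 0.066  0.0205]
side red_slot [290. 192.] 0.81 [0.5083 0.1041 0.0205]
side turn_peg [268. 167.] 0.68 [0.4629 0.1902 0.047 ]
side bar_nose [285.4 205.1] 0.66 [0.4835 0.0542 0.0205]
side bar_lug [304.6 221. ] 0.62 [ 0.5094 -0.0337  0.044 ]
```

View pics/wrist3.png

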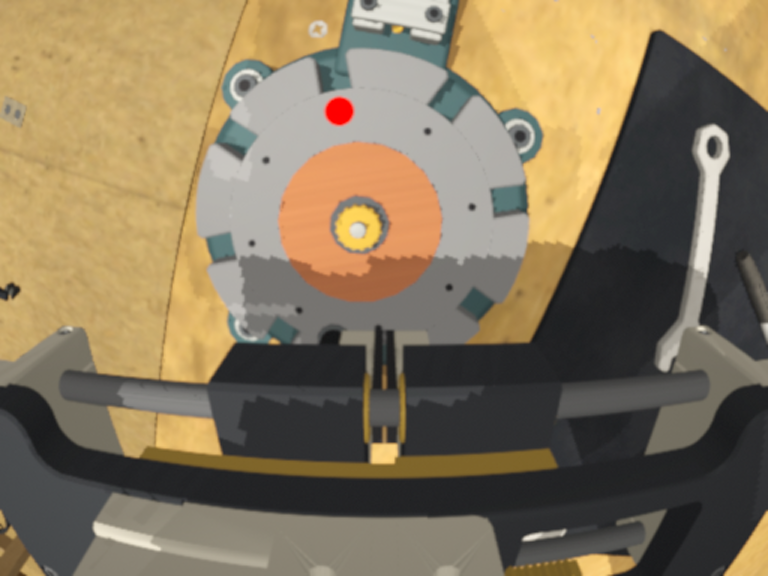

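The plate is turning. The red disc is now at (339,111), the nut at (358,229), and the guide end screws at (368,3) and (434,14). Next I measure the angle left.

```bash
python3 - <<'E'
from h import *
from scipy.optimize import least_squares
p=ctrl.snapshot("wrist")
f=lambda u,z:at_z(p,np.array(u)/1.5,z,True)[:2]
rim=np.array([f(q,.027) for q in [(350,50),(405,52),(197,190),(529,225),(527,180),(206,265),(225,310),(430,60),(300,60)]])
s=least_squares(lambda c:np.hypot(*(rim-c).T)-.07,[.475,.143],loss='soft_l1',f_scale=.001)
c=s.x; print("c",c,np.round(s.fun*1e3,1),"nut",f((358,229),.039))
a=lambda d:round(np.degrees(np.arctan2(d[1],d[0])),1)
red=f((339,111),.027); scr=(f((368,3),.033)+f((434,14),.033))/2
print("red",red,a(red-c),np.linalg.norm(red-c),"guide",scr,a(scr-c))
d=f((434,14),.033)-f((368,3),.033); print("guide normal",a(d)+90, a(d)-90, np.linalg.norm(d))
E
```

```text
c [0.47403086 0.14358885] [-0.7  0.5 -0.1 -0.6 -0.  -0.9  1.2  0.8 -0.2] nut [0.47430721 0.14302738]
red [0.49589477 0.10352887] -61.4 0.045638060524216185 guide [0.48643419 0.05825053] -81.7
guide normal -80.69999999999999 -260.7 0.024902767603477604
```

>>> apply_moves([
  [[0.3,0,0],0,1],
  [[0.6,0,0],0,1],
  [[0.9,0,0],0,1],
  [[1.2,0,0],0,1],
  [[1.5,-0.1,0],0,1],
  [[1.7,-0.1,0],0,1],
  [[1.8,-0.1,0],0,1],
  [[1.8,-0.1,0],0,1],
  [[1.8,-0.1,0],0,1],
  [[0.8,-0.1,0],0,1],
  [[0,0,0],0,1],
  [[0,0,3],0,1],
  [[0,0,5],0,1],
  [[0,0,5],0,1],
  [[0,0,5],0,1],
])

```text
clock: 7.58
tool_pos: [0.449, 0.1868, 0.1118]
orientation: [-179.8, 0.1, -71.1]
force: [0.0, -1.2, -0.7]
opening: -0.0
gripper_force: 0.0
```

```bash
python3 n.py wrist4.png
```

```text
index_stand [246.1 133.6] 0.63 [0.4726 0.1458 0.    ]
red_slot [253.1  63.4] 0.95 [0.4855 0.0888 0.0205]
turn_peg [206.9 197.1] 0.73 [0.4861 0.193  0.047 ]
bar_nose [206.8 200.2] 0.5 [0.4867 0.2067 0.0205]
side red_slot [283.7 194.3] 0.57 [0.489  0.0974 0.0205]
side turn_peg [274.6 166.4] 0.97 [0.4821 0.1902 0.047 ]
side bar_nose [290. 204.] 0.56 [0.4966 0.0566 0.0205]
side bar_lug [303.8 222.9] 0.72 [ 0.5057 -0.0398  0.044 ]
```

View pics/wrist4.png

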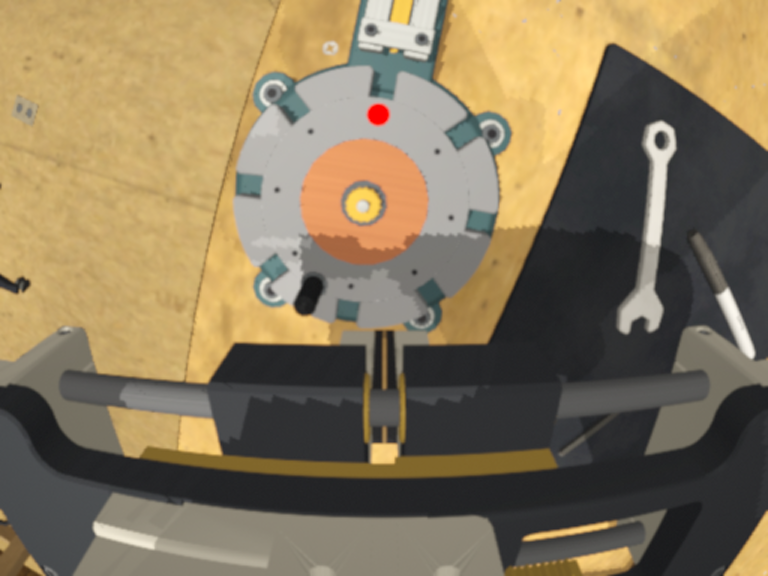

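The red slot at (382,85) now looks in line with the bar at (401,10). I'll check the numbers and raise the tool over the guide so the wrist camera sees the thumb piece.

```bash
python3 - <<'E'
from h import *
p=ctrl.snapshot("wrist")
f=lambda u,z:at_z(p,np.array(u)/1.5,z,True)[:2]
a=lambda d:round(np.degrees(np.arctan2(d[1],d[0])),1)
rim=(f((234,190),.027)[0]+f((499,200),.027)[0])/2
red=f((378,114),.027); scr=(f((371,30),.033)+f((422,40),.033))/2; bar=f((402,10),.025); sl=f((382,72),.027)
for c in ([.4742,.1432],f((363,206),.039)): 
    print(c,rim,"red",a(red-c),"slot mouth",a(sl-c),"screws",a(scr-c),"bar",a(bar-c))
E
```

```text
[0.4742, 0.1432] 0.47585002130737997 red -79.6 slot mouth -78.6 screws -81.6 bar -81.7
[0.47484923 0.14214377] 0.47585002130737997 red -80.2 slot mouth -79.0 screws -81.9 bar -82.0
```

>>> apply_moves([
  [[0,0,4],-0.3,1],
  [[1,-3,8],-0.3,1],
  [[3,-7,8],-0.3,1],
  [[4,-11,8],-0.3,1],
  [[4,-14,8],-0.2,1],
  [[4,-14,8],-0.2,1],
  [[4,-14,8],-0.2,1],
  [[4,-14,8],-0.2,1],
])

```text
clock: 8.85
tool_pos: [0.489, 0.0457, 0.1905]
orientation: [-180.0, 0.0, -82.7]
force: [0.4, 0.8, 0.3]
opening: 0.0007
gripper_force: 0.0
```

```bash
python3 n.py wrist5.png
```

```text
index_stand [259.6 243. ] 0.58 [0.4717 0.1472 0.    ]
index_stand [353.9   6.3] 0.25 [ 0.403  -0.1544  0.    ]
red_slot [256.9 204.3] 0.92 [0.4831 0.0869 0.0205]
turn_peg [353.8   1.4] 0.69 [ 0.4174 -0.143   0.047 ]
bar_nose [258.4 188.9] 0.82 [0.4838 0.0685 0.0205]
bar_lug [254.4  85.2] 0.63 [ 0.5022 -0.0419  0.044 ]
side red_slot [286.4 194.1] 0.93 [0.4965 0.0971 0.0205]
side turn_peg [277.5 163.3] 0.7 [0.4935 0.2035 0.047 ]
side bar_nose [286.3 203.8] 0.49 [0.4871 0.0588 0.0205]
side bar_lug [304.8 222.6] 0.79 [ 0.5084 -0.0392  0.044 ]
```

View pics/wrist5.png

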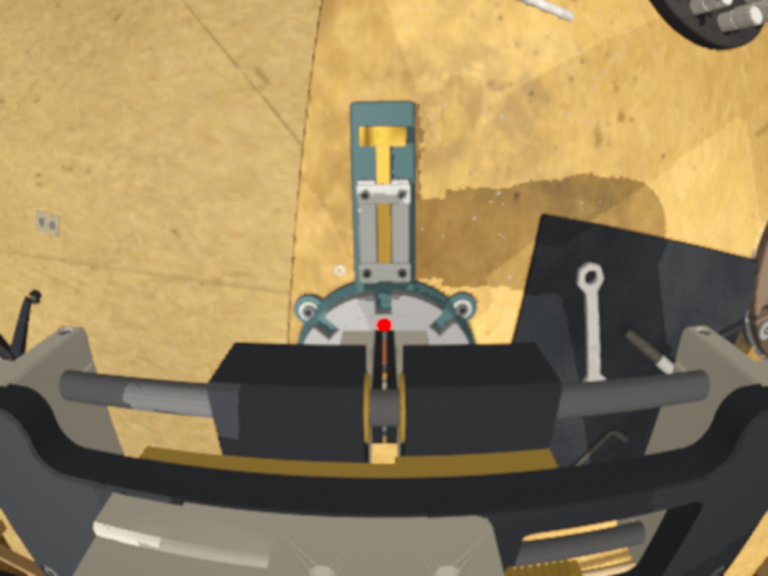

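The slot is within about 2° of the bar. The thumb piece is at (383,135), its back face about 187 mm from the axis, so it needs about 23 mm of push. I'll go behind it and push along (-0.148, 0.989).

>>> apply_moves([
  [[0.6,-4,0],0,1],
  [[1.2,-8,0],0,1],
  [[1.8,-11.7,0],0,1],
  [[1.8,-11.7,0],0,1],
  [[1.8,-11.7,-3.5],0,1],
  [[1.8,-11.7,-7],0,1],
  [[1.8,-11.7,-10.5],0,1],
  [[1.8,-11.7,-13.5],0,1],
  [[1.8,-11.7,-14.5],0,1],
  [[1.8,-11.7,-14.5],0,1],
  [[1.7,-11.2,-14.5],0,1],
  [[1.65,-10.7,-14.5],0,1],
  [[1.6,-10.3,-14.5],0,1],
  [[1.55,-9.9,-14.5],0,1],
  [[1.5,-9.6,-14.5],0,1],
  [[1.45,-9.3,-14.5],0,1],
  [[1.4,-9.0,-14.5],0,1],
  [[1.4,-9.0,-14.5],0,1],
])

```text
clock: 10.9
tool_pos: [0.503, -0.0434, 0.0458]
orientation: [-180.0, 0.0, -82.5]
force: [0.7, 0.0, -0.9]
opening: 0.0001
gripper_force: 0.0
```

```bash
python3 - <<'E'
from h import *
o=ctrl.get_obs(); print(o["tool_pos"],o["force"])
q=ctrl.snapshot("side")
im=cv2.cvtColor(q["img"],cv2.COLOR_RGB2BGR)[130:270,220:360]; cv2.imwrite("pics/side1.png",cv2.resize(im,None,fx=4,fy=4,interpolation=cv2.INTER_CUBIC))
E
```

```text
[ 0.50297037 -0.04344691  0.04580764] [ 0.6549714   0.03625493 -0.87636838]
```

View pics/side1.png

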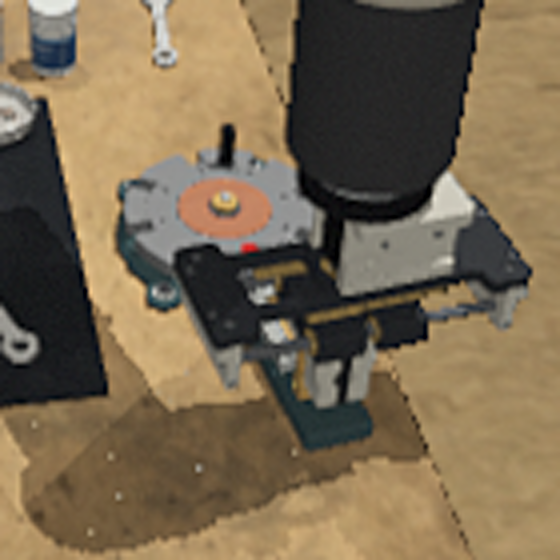

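The fingers stand on the stand's arm behind the thumb piece, with the red mark at (250,248) facing the bar. I'll carry on in small steps and watch the force.

>>> apply_moves([
  [[-0.05,0.3,0],0,1],
  [[-0.1,0.6,0],0,1],
  [[-0.15,0.9,0],0,1],
  [[-0.18,1.2,0],0,1],
  [[-0.2,1.4,0],0,1],
  [[-0.2,1.4,0],0,1],
])

```text
clock: 11.45
tool_pos: [0.5009, -0.0296, 0.0455]
orientation: [180.0, 0.0, -82.5]
force: [-0.1, 0.2, 0.3]
opening: 0.0003
gripper_force: 0.0
```

>>> apply_moves([
  [[0,0.1,0],0,1],
  [[-0.02,0.2,0],0,1],
  [[-0.03,0.2,0],0,1],
])

```text
clock: 11.7
tool_pos: [0.5008, -0.0291, 0.0455]
orientation: [180.0, -0.1, -82.5]
force: [3.6, -11.6, -1.6]
opening: 0.0002
gripper_force: 5.6
```

>>> apply_moves([
  [[-0.01,0.1,0],0,1],
  [[-0.01,0.1,0],0,1],
])

```text
clock: 11.87
tool_pos: [0.5007, -0.029, 0.0456]
orientation: [180.0, -0.1, -82.5]
force: [4.7, -17.5, -2.8]
opening: 0.0002
gripper_force: 9.0
```

>>> apply_moves([
  [[0.2,-1.5,0],0,1],
  [[0.4,-2.5,0],0,1],
  [[0.4,-2.5,4],0,1],
  [[0.4,-2.5,8],0,1],
  [[0.4,-2.5,12],0,1],
  [[0.4,1.5,14],0,1],
  [[0,5.5,14],0,1],
  [[-1,8,14],0,1],
  [[-1,8,14],0,1],
  [[-1,8,14],0,1],
])

```text
clock: 12.7
tool_pos: [0.4902, 0.0543, 0.1858]
orientation: [-180.0, 0.0, -82.4]
force: [0.4, 0.4, -0.9]
opening: 0.0005
gripper_force: 0.0
```

```bash
python3 n.py wrist6.png
```

```text
index_stand [263. 236.] 0.78 [0.4701 0.1428 0.    ]
red_slot [262.9 201. ] 0.71 [0.4784 0.0888 0.0205]
bar_nose [256.6 200.2] 0.8 [0.4854 0.0888 0.0205]
side red_slot [284.3 194.6] 0.69 [0.4903 0.0959 0.0205]
side turn_peg [277.2 166. ] 0.64 [0.4899 0.191  0.047 ]
side bar_nose [304.2 303.5] 0.61 [ 0.4527 -0.2459  0.0205]
side bar_lug [299.5 217.2] 0.56 [ 0.5004 -0.0189  0.044 ]
```

View pics/wrist6.png

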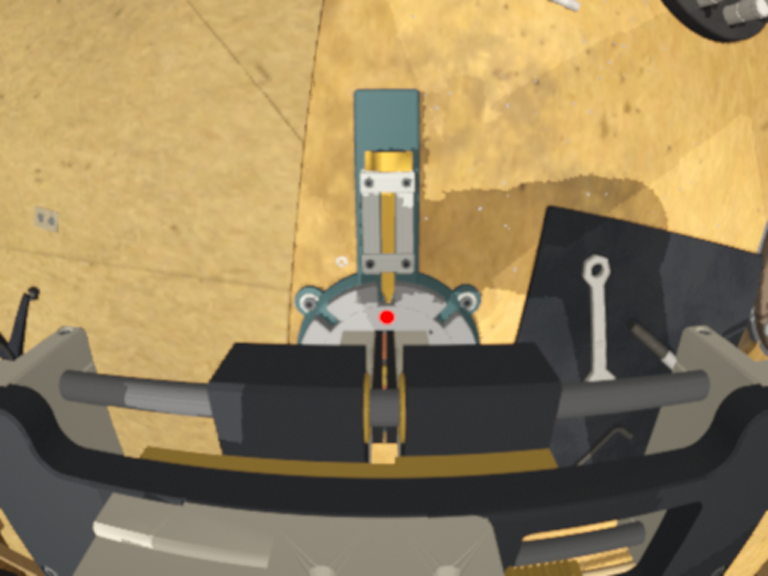

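The nose at (387,300) is in the slot right up to the red disc at (387,317), and the thumb piece at (389,160) is against the guide ends. The push also ended on a hard stop (17 N). The arm is clear, so I'm handing in.

```bash
python3 -c "
from plant import ctrl
print(ctrl.close_job())"
```

```text
the job is handed in; nothing more can be done
None
```

I turned the stand to its red-marked station, pushed the bar home against the guide stop, and handed the job in with the arm clear; the hand-in returned no verdict.

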